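Pack the perfume into its carton

ROBOT

A 6-joint arm with a two-finger parallel gripper is mounted at the origin on the work surface. World frame = base frame: x ahead of the robot, y to its left, z up, the work surface at z = 0. Lengths are in mm, angles in rad, forces in N, time in s.
With the tool pointing down it reaches from about 400 to 925 mm from the base axis. Payload 12.5 kg.
Tool frame: the origin (TCP) lies on the front face of the gripper's body, between the roots of the fingers; the fingertips stand 78 mm ahead of it and the grasp point (between the pads) lies 59 mm ahead of it (env.nose_length is the distance from the TCP to the fingertips, in mm); z points along the fingers, y is the line along which they close (so a half turn about z gives the same grasp; the last joint's range is limited). The gripper opens to 95 mm and grips with 3 to 60 N. Pads are 20 mm wide; open, the fingers measure 119 mm over their backs; the gripper's body (75 mm by 180 mm) begins 59 mm behind the grasp point.
Start: joints at [-1.29, 0.491, 1.559, -0, 1.092, -0.106], TCP at [235.789, -578.828, 292.261] pointing down, gripper open.
Joint ranges: [-3.1, 3.1], [-0.84, 2.19], [0.05, 2.79], [-1.13, 4.28], [0.06, 2.93], [-2.69, 2.69]. Speed limits (rad/s): [2.22, 2.22, 2.79, 3.14, 3.14, 3.14].

INTERFACE

Orientations are given as [roll, pitch, yaw] about the fixed x, y, z axes, in that order (R = Rz(yaw) Ry(pitch) Rx(roll)).
In Python, from cell import env gives the robot as it stands.
- The arm moves only by the tool jog_arm, never from a script. Its argument "motion" is a list of rows, each a list of 7 numbers: the turn, a rotation vector about the tool's x, y, z in degrees, then the shift along the tool's x, y, z in mm, then the finger opening in mm, from 0 to 95.1. In form: [[wx, wy, wz, x, y, z, hand], ...]. A call has 1 to 10 rows; each row shifts and turns the commanded pose from where the row before left it, along the tool's axes as they then stand; what a row does not reach is not made up. A row lasts 1/8 s, in which the tool goes at most 62.5 mm and 10.7 degrees, less where a joint would pass 70% of its speed; a pose out of reach is approached as far as the arm can. A call is refused whole if a number of a shift passes 62.5 or a number of a turn 10.7, either way. A call with a gripper value outside its range is refused whole. The fingers move at their own pace and stop on an object; the grip force is fixed at half the most. Time passes only in rows, so rows that do not move let the fingers close. It gives the time, the measured TCP pose, the force, the opening and the grip force at its end, in the units of the state.
- env.state(): the state, without advancing time (a new reading comes with each control period).
- env.read_camera(name): name is "scene" or "top" or "wrist"; returns a dict with "color" (384x512x3 uint8, red, green, blue), "z_map" (384x512 float32, mm along the optical axis (not along the pixel's ray), 0 where there is no reading), "camera_matrix" (3x3 intrinsics, pixels), "k1" (the pictures are not rectified: a ray, as slopes to the right and down, at radius r is drawn at 1 + k1 r^2 times it, then the intrinsics apply), "world_to_cam" (4x4, takes a point from world to camera coordinates). Camera axes: x right, y up, looking along -z (the intrinsics and any distortion apply to the point x, -y, -z); pixel columns grow to the right and rows downward; lengths in mm; the calibration is good to about 2 mm. A picture is of the moment at which its call begins.
- env.job_done(): hands the job in; it is judged then, once.
Trained networks look in the newest picture that a camera, given by its name, has taken for a name from the list of things; names that differ only in an ending like _2 or _b are one class to them, and where a whole thing is asked for, a point or a joint stands for the part that bears it (a point fixed in the world has none). Each returns a list of dicts, best first, with "score" (0 to 1); they miss things now and then, are a little off and sometimes report something else, mostly with a low value. They report only what shows in the picture. A call takes as long as a camera call. They do not tell look-alikes from the thing itself.
- env.recognise(camera, thing): "location" ([column, row] in pixels, amid what is visible of it).
The state is a dict: "t": time; "joints": joint angles; "qvel": joint speeds; "tau": joint torques, N m; "eef_pos": TCP position; "tcp_rot": TCP orientation; "ft_force": force on the tool from outside, world axes, zero at the start; "moment": the same for the moment, N m; "opening": opening from 0.0 (shut) to 1.0 (fully open); "grip_force": force on a finger pad.
Only numpy, scipy, OpenCV 4.12 (cv2) and the standard library are available. Lean on these libraries where they do the work, as an engineer would, in place of code of your own. Each camera call takes 0.05 s, during which the arm holds its last target. There are 200 camera calls.

TASK

Pack the perfume away: draw every travel atomiser straight up out of the bamboo stand without dragging, lifting or tipping the stand, and put them all into the open carton together with the glass perfume bottle. Then close the carton as usual: first fold in the two short flaps, then fold the two long flaps down flat over them. Leave the swab box, soap dish, nail clipper and brush alone.

Things in the scene. Friction and masses are not known exactly. Their poses are not given: they have to be found in the camera images.
- stand: loose bamboo block of 0.6 kg, 56 (x) x 245 (y) x 55 mm high, with five upright blind holes in a row along its own y at y = -90, -45, 0, +45, +90 mm; holes 19.5 mm wide and 46 mm deep (their floor is 9 mm above the ledge). Origin at the centre of its underside. It slides on the ledge if pushed sideways.
- atomiser0_center (a point): travel atomiser, about 45 g (may be absent: None): round amber glass body 18 mm in diameter and 58 mm long, close fit in a stand hole, with a square aluminium cap above it, 22 x 22 mm and 36 mm high; 94 mm tall in all. At the start it stands in a hole, its cap beginning 12 mm above the stand's top. This point is half-way up (47 mm above its foot); z points along it to the cap's end, x and y are square to the cap's sides (roughly along the stand's x and y at the start).
- atomiser1_center (a point): another atomiser, the same in every way as atomiser0, standing in another hole (or absent: None); this point is half-way up.
- atomiser2_center (a point): another atomiser, the same in every way as atomiser0, standing in another hole (or absent: None); this point is half-way up.
- atomiser3_center (a point): another atomiser, the same in every way as atomiser0, standing in another hole (or absent: None); this point is half-way up.
- atomiser4_center (a point): another atomiser, the same in every way as atomiser0, standing in another hole (or absent: None); this point is half-way up.
- bottle_center (a point): perfume bottle, about 170 g, upright on the ledge at the start: rectangular amber glass body 46 (x) x 52 (y) x 56 mm high with a thick heavy base, then a thin neck and a square black cap 26 x 26 mm from 61 to 94 mm above its foot. This point is half-way up (47 mm above its foot), z points to the cap.
- carton: open cardboard carton that stands fast (does not move): 110 (x) x 220 (y) x 100 mm high outside, walls and floor 3 mm. Origin at the centre of its underside. On its rim four hinged flaps, each reaching 55 mm from its hinge and 2.5 mm thick; they stay at whatever angle they are left, a light push (about 0.5 N) turns them, and they open no further than 2.4 rad. Shut, their tops lie 102.5 mm (short) and 105.5 mm (long) above the ledge.
- flap_left (a joint): short flap, 106 mm wide, hinged along the rim at the carton's +y end (y = +110 mm, z = 100 mm). 0 = folded in flat, pi/2 = standing up, more = leaning outward (rad).
- flap_right (a joint): the same at the -y end (y = -110 mm). 0 = folded in flat, pi/2 = standing up, more = leaning outward (rad).
- flap_near (a joint): long flap, 220 mm wide, hinged along the rim at the carton's -x side (x = -55 mm, z = 103 mm). 0 = folded down flat, pi/2 = standing up, more = leaning outward (rad).
- flap_far (a joint): the same at the +x side (x = +55 mm). 0 = folded down flat, pi/2 = standing up, more = leaning outward (rad).
- swab_box: bamboo swab box with sliding lid, 75 x 115 x 52 mm high, lies on the ledge; not part of the job; origin under its centre
- soap_dish: white ceramic soap dish with a bar of soap, 85 x 125 x 28 mm high, lies on the ledge; not part of the job; origin under its centre
- nail_clipper: green plastic nail clipper, 14 x 66 x 14 mm high, lies on the ledge; not part of the job; origin under its centre
- silicone_brush: small grey silicone brush, 42 x 72 x 38 mm high, lies on the ledge; not part of the job; origin under its centre
Mind the look-alikes: they are no part of the job. Leave any pink or red look-alike of the part that bears atomiser1_center alone.

How it is judged:
By the outcome, as a careful person would: the job done as asked, in the order asked, and still so for the second after the job is handed in, with the robot touching nothing.
Of atomiser0, atomiser1, atomiser2, atomiser3, atomiser4 only 3 to 5 are there at a start; the rules pass over those that are not, and their reading is None.
At some moment in a run one of bottle may be knocked a few centimetres aside while the robot is not near it.
Once in a run the grip may slacken for a moment while it holds something.
It also fails if it takes over 210 s, if anything falls off the work surface, if the arm or the gripper's body presses on something with over 40 N, if the wrist force passes 120 N, or if a joint passes its speed limit or range.

## Working session

There is one attempt and no reset: what is moved stays moved. The work goes in short steps, Python scripts to look and compute and a tool call to move; the robot and the scene stay as the last step left them, time stands still between calls to the robot, and variables do not carry over. Pictures are saved under pics/ and viewed, at most 14 in all, crops included, and the job is handed in when it is done.

Besides the shell and the picture viewer there is one more tool, called after "Request:" as name([rows], argument=value, ...), one row to a line, values as JSON. jog_arm: Moves the arm, as the interface text tells. Its arguments: {"type":"object","properties":{"motion":{"type":"array"}},"required":["motion"]}

```bash
ls; mkdir -p pics
cat > h.py <<'E'
import numpy as np, cv2
from cell import env
from scipy.spatial.transform import Rotation as Rn
def cloud(im):
    z=im["z_map"].astype(float); K=np.array(im["camera_matrix"]); k1=im["k1"]
    h,w=z.shape; u,v=np.meshgrid(np.arange(w),np.arange(h))
    pts=np.stack([u,v],-1).reshape(-1,1,2).astype(np.float64)
    n=cv2.undistortPoints(pts,K,np.array([k1,0,0,0,0.])).reshape(h,w,2)
    P=np.stack([n[...,0]*z,-n[...,1]*z,-z,np.ones_like(z)],-1)
    W=P@np.linalg.inv(np.array(im["world_to_cam"])).T
    W=W[...,:3]; W[z==0]=np.nan
    return W
def save(im,name,box=None,s=1):
    c=im["color"][...,::-1]
    if box: c=c[box[1]:box[3],box[0]:box[2]]
    cv2.imwrite("pics/"+name,cv2.resize(c,None,fx=s,fy=s,interpolation=cv2.INTER_CUBIC))
E
python3 - <<'E'
from h import *
s=env.state(); print(s)
for n in("scene","top"):
    im=env.read_camera(n); save(im,n+"0.png",s=1.5); np.savez(n+"0.npz",W=cloud(im),c=im["color"]); print(n,im["camera_matrix"],im["k1"],np.linalg.inv(im["world_to_cam"])[:3,3])
    for t in("stand","atomiser1_center","bottle_center","carton","flap_left","flap_right","flap_near","flap_far"):
        print(t,[(np.round(d["location"]).tolist(),round(d["score"],2),np.round(cloud(im)[int(d["location"][1]),int(d["location"][0])]).tolist()) for d in env.recognise(n,t)])
E
```

```text
pics
{'t': 0.0, 'joints': array([-1.28957907e+00,  4.91581878e-01,  1.55944832e+00,  2.35153985e-05,
        1.09170745e+00, -1.05613161e-01]), 'qvel': array([ 1.04183704e-04,  6.08601889e-05,  1.33210616e-05,  7.90049969e-04,
       -9.27518124e-04, -7.07670415e-04]), 'tau': array([ 1.03582970e-03, -6.12654519e+01, -2.58175188e+01,  6.93230052e-02,
        4.82387957e-02, -1.29408932e-04]), 'eef_pos': array([ 235.75790732, -578.66036982,  291.64822434]), 'tcp_rot': array([-3.14045623e+00, -1.41441491e-04,  3.86819484e-01]), 'ft_force': array([ 0.73330501,  0.94820621, -0.068951  ]), 'moment': array([ 0.04086524,  0.03112286, -0.02970235]), 'grip_force': 0.0, 'opening': 1.0002778585492955}
scene [[499.81356596   0.         255.90127132]
 [  0.         499.81356596 189.84124692]
 [  0.           0.           1.        ]] 0.05686518145918985 [1108.24368047  500.73132442 1157.82940765]
stand [([214.0, 169.0], 0.7, [526.0, -139.0, 56.0])]
atomiser1_center [([229.0, 203.0], 0.71, [561.0, -60.0, 0.0]), ([218.0, 196.0], 0.64, [592.0, -67.0, 68.0]), ([292.0, 207.0], 0.56, [533.0, 133.0, 130.
[... 728 characters left out ...]
06]
stand [([313.0, 194.0], 0.79, [497.0, -174.0, 61.0])]
atomiser1_center [([335.0, 197.0], 0.67, [482.0, -240.0, 101.0]), ([281.0, 165.0], 0.56, [591.0, -73.0, 85.0]), ([278.0, 187.0], 0.4, [519.0, -58.0, 83.0])]
bottle_center [([306.0, 144.0], 0.68, [654.0, -155.0, 97.0])]
carton [([179.0, 189.0], 0.62, [528.0, 274.0, 4.0])]
flap_left [([141.0, 190.0], 0.7, [506.0, 375.0, 145.0]), ([306.0, 146.0], 0.62, [651.0, -152.0, 95.0])]
flap_right [([221.0, 184.0], 0.71, [521.0, 120.0, 141.0])]
flap_near [([184.0, 208.0], 0.8, [449.0, 243.0, 121.0]), ([305.0, 145.0], 0.53, [654.0, -152.0, 99.0])]
flap_far [([175.0, 162.0], 0.83, [592.0, 264.0, 151.0]), ([182.0, 210.0], 0.55, [442.0, 243.0, 138.0])]
```

View pics/scene0.png

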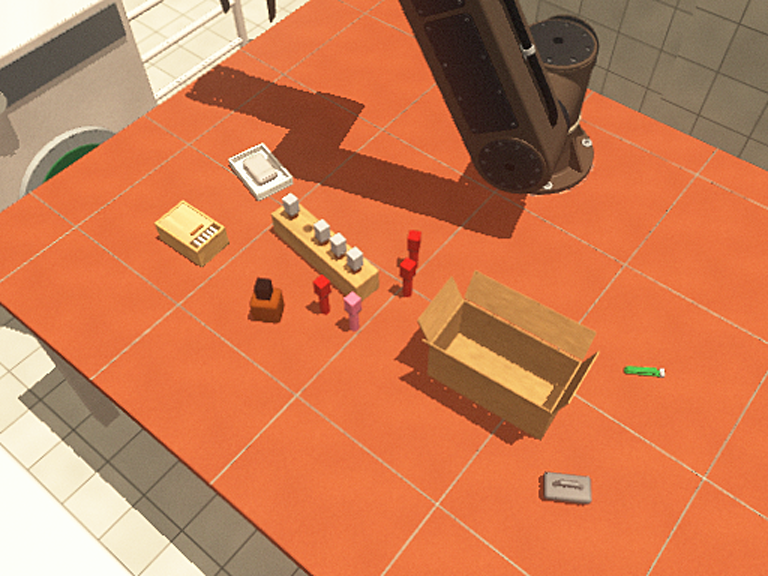

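View pics/top0.png

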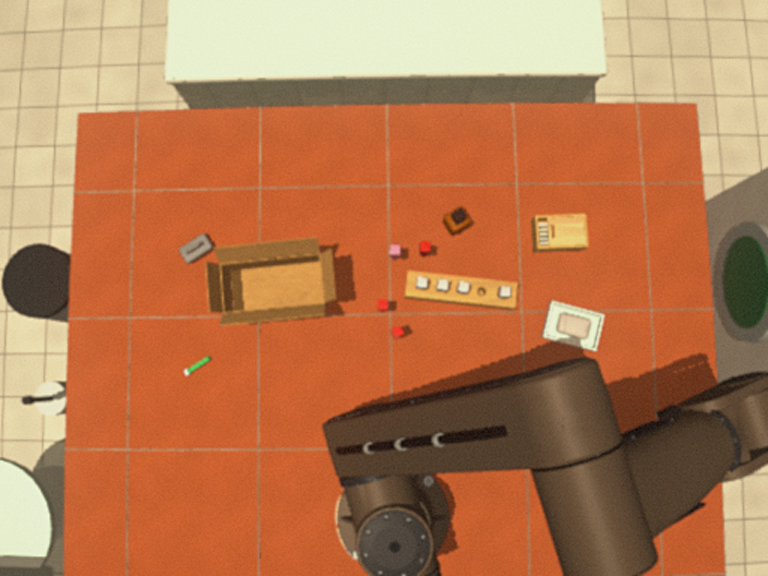

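The scene view (768x576) shows four aluminium-capped atomisers in the stand at (291,205), (321,231), (338,243) and (354,259), with an empty hole near (308,226). The look-alikes are red at (322,292), (414,243) and (407,274), and pink at (352,308). They stand loose on the ledge and I'll leave them alone. I choose the four with grey caps in the stand; the bottle is at (266,300).

```bash
cat > loc.py <<'E'
from h import *
def rect(P):
    (c,s,a)=cv2.minAreaRect(P[:,:2].astype(np.float32)); return np.round(c,1),np.round(s,1),round(a,1)
for n in("scene","top"):
    d=np.load(n+"0.npz"); W=d["W"]; c=d["c"].astype(int)
    x,y,z=W[...,0],W[...,1],W[...,2]
    tab=(x>350)&(x<800)&(y>-100)&(y<80)&(abs(z)<15)&(c[...,0]>150)&(c[...,2]<90); print(n,"table z",np.nanmedian(z[tab]))
    sat=c.max(-1)-c.min(-1)
    def comps(m,lo):
        k,l=cv2.connectedComponents(m.astype(np.uint8))
        for i in range(1,k):
            P=W[l==i]
            if len(P)>lo: print("   ",len(P),np.round(np.median(P,0)).tolist(),*rect(P))
    R=(x>400)&(x<620)&(y>-330)&(y<0)
    print(" caps"); comps(R&(sat<50)&(z>90)&(z<115),8)
    print(" stand"); comps(R&(abs(z-55)<8)&(sat>50)&(c[...,1]>110),60)
    print(" bottlecap"); comps((x>600)&(x<720)&(y>-230)&(y<-100)&(z>85)&(z<110)&(c.max(-1)<80),8)
    print(" bottle"); comps((x>600)&(x<720)&(y>-230)&(y<-100)&(z>20)&(z<120),30)
    print(" reds"); comps((x>350)&(x<720)&(y>-150)&(y<80)&(z>85)&(z<110)&(c[...,0]>c[...,1]+40),8)
    Q=(x>350)&(x<700)&(y>60)&(y<450)
    print(" flaps+carton"); comps(Q&(z>60)&(z<200),60)
    print(" rim"); comps(Q&(z>94)&(z<106),20)
E
python3 loc.py
python3 - <<'E'
from h import *
s=np.load("scene0.npz");c=s["c"];t=np.load("top0.npz")["c"]
a=cv2.resize(c[120:230,160:300],None,fx=5,fy=5,interpolation=cv2.INTER_CUBIC)
cv2.imwrite("pics/crop1.png",a[...,::-1])
E
```

```text
scene table z 0.20570419773059712
 caps
    64 [492.0, -243.0, 101.0] [ 489.3 -246.1] [27.1 21.5] 73.3
    61 [504.0, -154.0, 101.0] [ 502.6 -157.2] [22.9 21.2] 80.1
    69 [509.0, -109.0, 102.0] [ 508.1 -111.4] [21.  21.8] 81.8
    68 [515.0, -66.0, 101.0] [513.4 -66.6] [23.4 20.7] 12.4
 stand
    784 [513.0, -151.0, 55.0] [ 500.4 -158.2] [248.1  59.6] 82.9
 bottlecap
    81 [662.0, -149.0, 93.0] [ 659.2 -151.2] [25.1 23.8] 26.2
 bottle
    471 [667.0, -145.0, 56.0] [ 661.9 -152.6] [49.5 53.5] 34.2
 reds
    66 [411.0, -14.0, 93.0] [407.2 -14.7] [25.4 21.4] 27.3
    75 [468.0, 18.0, 93.0] [466.8  17.2] [25.8 22.4] 4.3
    80 [592.0, -75.0, 93.0] [591.5 -77.1] [23.8 24.3] 84.7
    79 [587.0, -10.0, 93.0] [585.  -11.9] [24.1 22.6] 81.1
 flaps+carton
    4645 [463.0, 242.0, 114.0] [512.1 250. ] [171.1 267.7] 5.8
 rim
    519 [465.0, 244.0, 101.0] [512.3 252.9] [122.3 230.2] 4.9
top table z 0.2639322639737429
 caps
    34 [509.0, -70.0, 103.0] [510.3 -69.8] [17.1 18.5] 77.1
    37 [504.0, -115.0, 101.0] [ 504.1 -112.1] [19.6 17.7] 84.6
    37 [499.0, -157.0, 103.0] [ 499.4 -157.4] [20.1
[... 217 characters left out ...]
.1
 bottle
    229 [651.0, -152.0, 58.0] [ 657.2 -154.4] [48.2 53.6] 29.5
 reds
    49 [591.0, -76.0, 92.0] [590.8 -77.5] [20.9 22.9] 77.7
    42 [584.0, -14.0, 95.0] [584.7 -13.8] [19.5 20.9] 88.7
    48 [467.0, 14.0, 94.0] [467.6  14.2] [19.4 20.2] 89.1
    45 [409.0, -14.0, 94.0] [408.2 -14. ] [21.6 20.1] 25.9
 flaps+carton
    2211 [534.0, 262.0, 124.0] [514.3 248.8] [166.6 268.8] 5.0
 rim
    113 [571.0, 193.0, 101.0] [572.3 215.8] [170.9  52.9] 76.6
    70 [535.0, 362.0, 102.0] [529.9 359.7] [36.9 92.5] 66.3
    50 [472.0, 143.0, 102.0] [480.  158.5] [38.7 79.7] 43.3
    23 [465.0, 358.0, 100.0] [464.6 358.6] [28.2 10. ] 13.5
    47 [461.0, 261.0, 101.0] [460.5 258.7] [  5.9 103.8] 4.8
```

View pics/crop1.png

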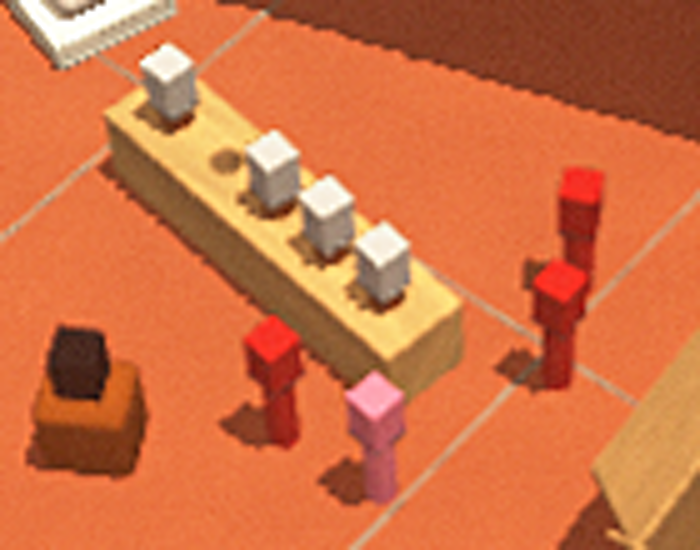

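The crop confirms four grey-capped atomisers in the stand: crop px (170,75), (272,160), (326,207) and (383,252). There is one empty hole at (228,160). The red and pink ones stand outside it. I move over the stand.

Request:
jog_arm([
  [0, 0, 9.9, 0, 0, 0, 95],
  [0, 0, 9.9, 0, 0, 0, 95],
  [0, 0, 9.8, 0, 0, 0, 95],
  [0, 0, 0, 26, -56, 0, 60],
  [0, 0, 0, 26, -56, 0, 60],
  [0, 0, 0, 26, -56, 0, 60],
  [0, 0, 0, 26, -56, 0, 60],
  [0, 0, 0, 26, -56, 0, 60],
  [0, 0, 0, 26, -56, 0, 60],
  [0, 0, 0, 26, -56, 0, 60],
])

```text
t: 2.15
eef_pos: [467.9, -211.9, 292.5]
tcp_rot: [3.141, -0.001, -0.13]
ft_force: [0.6, -0.4, -0.5]
opening: 0.629
grip_force: 0.0
```

Request:
jog_arm([
  [0, 0, 0, 25, -30, 0, 60],
  [0, 0, 0, 0, 0, 0, 60],
  [0, 0, 0, 0, 0, 0, 60],
])

```text
t: 2.52
eef_pos: [495.4, -187.3, 292.2]
tcp_rot: [3.141, 0.0, -0.129]
ft_force: [0.2, -0.1, -0.4]
opening: 0.631
grip_force: 0.0
```

```bash
cat >> h.py <<'E'
def go(x,y,z,yaw=None):
    """print remaining shift in tool axes (if yaw given: turn about tool z first, then shift)"""
    s=env.state(); R=Rn.from_euler("xyz",s["tcp_rot"]); p=np.array(s["eef_pos"])
    if yaw is not None:
        R2=Rn.from_euler("xyz",[np.pi,0,yaw]); rv=(R.inv()*R2).as_rotvec(degrees=True); print("turn",np.round(rv,1)); R=R2
    print("at",np.round(p,1),"rpy",np.round(s["tcp_rot"],3),"t",round(s["t"],1),"shift",np.round(R.inv().apply(np.array([x,y,z])-p),1))
E
python3 - <<'E'
from h import *
s=env.state(); print(np.round(s["eef_pos"],1),np.round(s["tcp_rot"],4),s["t"],np.round(s["joints"],2),s["opening"])
im=env.read_camera("wrist"); save(im,"w1.png",s=1.5); np.savez("w1.npz",W=cloud(im),c=im["color"],w2c=im["world_to_cam"])
print(np.round(np.linalg.inv(im["world_to_cam"]),2))
W=cloud(im);c=im["color"].astype(int);sat=c.max(-1)-c.min(-1);z=W[...,2]
k,l,st,_=cv2.connectedComponentsWithStats(((z>94)&(z<112)&(sat<60)).astype(np.uint8))
for i in range(1,k):
    if st[i,4]>100:
        P=W[l==i];print(st[i],np.round(P.mean(0),1),cv2.minAreaRect(P[:,:2].astype(np.float32)))
m=(abs(z-55)<7)&(sat>40)
print("stand",cv2.minAreaRect(W[m][:,:2].astype(np.float32)))
go(500.5,-158,150)
E
```

```text
[ 495.4 -187.3  292.2] [ 3.1415e+00  3.0000e-04 -1.2950e-01] 2.525 [-0.49  0.36  1.79 -0.    0.99  1.21] 0.6314200080123176
[[-1.3000e-01  9.6000e-01  2.6000e-01  5.6798e+02]
 [-9.9000e-01 -1.2000e-01 -3.0000e-02 -1.9546e+02]
 [ 0.0000e+00 -2.6000e-01  9.6000e-01  3.8566e+02]
 [ 0.0000e+00  0.0000e+00  0.0000e+00  1.0000e+00]]
[180   0  36  40 674] [ 656.6 -153.7   95. ] ((656.3034057617188, -153.66287231445312), (24.325885772705078, 24.1535701751709), 32.064361572265625)
[130 174  26  23 517] [510.1 -69.7 102.7] ((509.5200500488281, -68.534912109375), (22.293895721435547, 21.92031478881836), 80.45328521728516)
[174 174  23  23 490] [ 504.8 -114.   103.1] ((504.0639953613281, -113.11292266845703), (21.872467041015625, 22.036334991455078), 79.07836151123047)
[217 174  22  23 439] [ 499.5 -158.   103.5] ((498.4220275878906, -157.79391479492188), (21.30315399169922, 21.651601791381836), 75.37860107421875)
[302 174  22  22 477] [ 488.2 -245.7  103.3] ((487.2122497558594, -246.1383514404297), (21.40607261657715, 21.55200958251953), 85.24544525146484)
stand ((569.8101196289062, -150.87228393554688), (230.66600036621094, 590.08984375), 0.25476697087287903)
at [ 495.2 -187.7  292.2] rpy [ 3.141  0.    -0.13 ] t 2.6 shift [  1.5 -30.2 142.2]
```

View pics/w1.png

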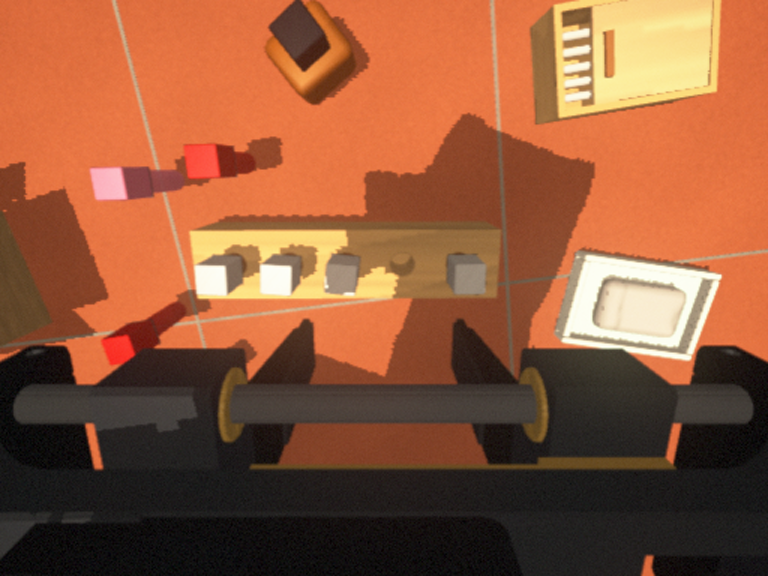

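The wrist view (768x576) shows the four grey caps at (218,274), (280,274), (343,274) and (466,274), with the empty hole at (401,262). The bottle is at (310,50), turned about 30°. I take the middle one first.

Request:
jog_arm([
  [0, 0, 0, 1, -30, 30, 33],
  [0, 0, 0, 0, 0, 40, 33],
  [0, 0, 0, 0, 0, 0, 33],
  [0, 0, 0, 0, 0, 0, 33],
  [0, 0, 0, 0, 0, 0, 33],
])

```text
t: 3.2
eef_pos: [500.8, -158.2, 223.7]
tcp_rot: [3.141, -0.002, -0.131]
ft_force: [0.2, 1.4, 0.2]
opening: 0.351
grip_force: 0.0
```

```bash
cat > caps.py <<'E'
from h import *
def caps(tag,save_=True):
    im=env.read_camera("wrist"); W=cloud(im);c=im["color"].astype(int);sat=c.max(-1)-c.min(-1);z=W[...,2]
    if save_: save(im,tag+".png",s=1.5)
    k,l,st,_=cv2.connectedComponentsWithStats(((z>94)&(z<112)&(sat<60)).astype(np.uint8))
    for i in range(1,k):
        if st[i,4]>150:
            P=W[l==i];(q,sz,a)=cv2.minAreaRect(P[:,:2].astype(np.float32));print(st[i],np.round(P.mean(0),1),np.round(q,1),np.round(sz,1),round(a,1))
E
python3 - <<'E'
from caps import *
caps("w2"); go(500,-158,144,-.126); print(env.state()["opening"])
E
```

```text
[203   0  38  20 359] [ 647.4 -152.2   95.1] [ 645.7 -152.9] [25.7 12. ] 83.6
[242 193  28  30 740] [ 499.9 -157.4  103.5] [ 498.7 -157.2] [21.2 22.1] 77.8
[349 193  32  30 853] [ 488.4 -244.9  103.1] [ 487.2 -246. ] [22.3 22.1] 84.4
[130 194  32  30 853] [510.7 -69.6 102.9] [509.6 -68.2] [22.7 22.2] 80.0
[187 194  29  29 773] [ 505.5 -113.6  103.2] [ 504.2 -113. ] [21.6 22. ] 78.0
turn [ 0.  -0.1 -0.3]
at [ 500.8 -158.1  223.5] rpy [ 3.141e+00 -2.000e-03 -1.300e-01] t 3.2 shift [-0.8  0.  79.5]
0.3452846947374329
```

View pics/w2.png

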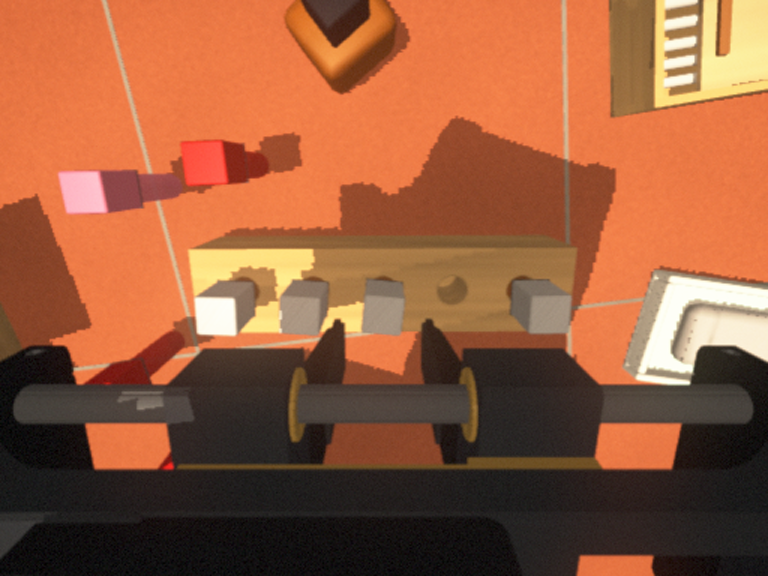

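The fingers at (330,340) and (435,340) straddle the middle cap at (384,305). I go down and close.

Request:
jog_arm([
  [0, 0, 0, -1, 0, 40, 33],
  [0, 0, 0, 0, 0, 39, 33],
  [0, 0, 0, 0, 0, 0, 33],
  [0, 0, 0, 0, 0, 0, 24],
  [0, 0, 0, 0, 0, 0, 24],
  [0, 0, 0, 0, 0, 0, 24],
])

```text
t: 4.0
eef_pos: [499.8, -157.6, 144.3]
tcp_rot: [3.141, -0.002, -0.13]
ft_force: [0.1, -0.1, -0.2]
opening: 0.254
grip_force: 0.1
```

Request:
jog_arm([
  [0, 0, 0, 0, 0, 0, 10],
  [0, 0, 0, 0, 0, 0, 10],
  [0, 0, 0, 0, 0, 0, 10],
])

```text
t: 4.38
eef_pos: [499.9, -157.5, 144.0]
tcp_rot: [3.141, -0.001, -0.13]
ft_force: [-1.6, 0.5, 6.5]
opening: 0.232
grip_force: 29.9
```

Request:
jog_arm([
  [0, 0, 0, 0, 0, -5, 10],
  [0, 0, 0, 0, 0, -10, 10],
  [0, 0, 0, 0, 0, -12, 10],
  [0, 0, 0, 0, 0, -12, 10],
  [0, 0, 0, 0, 0, -15, 10],
  [0, 0, 0, 0, 0, -20, 10],
  [0, 0, 0, 0, 0, -25, 10],
  [0, 0, 0, 0, 0, -30, 10],
  [0, 0, 0, 0, 0, -30, 10],
  [0, 0, 0, 0, 0, 0, 10],
])

```text
t: 5.62
eef_pos: [499.8, -157.5, 304.7]
tcp_rot: [3.14, -0.004, -0.13]
ft_force: [-0.1, 0.5, 0.3]
opening: 0.23
grip_force: 29.9
```

```bash
cat > fl.py <<'E'
from h import *
def carton():
    pts=[]
    for n in("scene","top"):
        W=cloud(env.read_camera(n)).reshape(-1,3); pts.append(W)
    return pts
S,T=carton()
np.savez("car.npz",S=S,T=T)
c0=np.array([512.,252.]); a=np.deg2rad(4.9)
for nm,W in(("S",S),("T",T)):
    d=W[:,:2]-c0; X=d[:,0]*np.cos(a)+d[:,1]*np.sin(a); Y=-d[:,0]*np.sin(a)+d[:,1]*np.cos(a); Z=W[:,2]
    w=(Z>40)&(Z<95)
    for lab,m,v in(("-x wall",w&(abs(Y)<90)&(abs(X+54)<8),X),("+x wall",w&(abs(Y)<90)&(abs(X-54)<8),X),("-y",w&(abs(X)<45)&(abs(Y+109)<8),Y),("+y",w&(abs(X)<45)&(abs(Y-109)<8),Y)):
        if m.sum()>15: print(nm,lab,m.sum(),np.round(np.median(v[m]),1))
    f=(Z>108)&(Z<165)
    for lab,m,u in(("near",f&(abs(Y)<95)&(X<-45)&(X>-110),-X-55),("far",f&(abs(Y)<95)&(X>45)&(X<110),X-55),("right",f&(abs(X)<45)&(Y<-100)&(Y>-165),-Y-110),("left",f&(abs(X)<45)&(Y>100)&(Y<165),Y-110)):
        if m.sum()>15:
            ang=np.median(np.arctan2(Z[m]-101,-u[m])); print(nm,lab,m.sum(),"angle",round(ang,2),"ztop",np.round(np.percentile(Z[m],97)))
E
python3 fl.py; python3 -c "
from caps import *
caps('w3',False); go(512,200,300,.0855); print(env.state()['grip_force'],env.state()['opening'])"
```

```text
S -x wall 815 -50.3
S +x wall 777 57.3
S -y 161 -105.6
S near 1437 angle 2.02 ztop 150.0
S far 163 angle 2.08 ztop 155.0
S right 440 angle 2.01 ztop 150.0
S left 188 angle 1.96 ztop 153.0
T +x wall 149 56.3
T +y 102 107.8
T near 439 angle 1.96 ztop 153.0
T far 556 angle 2.06 ztop 154.0
T right 184 angle 2.07 ztop 152.0
T left 227 angle 1.91 ztop 155.0
[214   4  35  39 653] [ 656.4 -153.7   95.1] [ 656.  -153.3] [25.3 24.7] 31.5
[102 113  15  19 200] [581.  -14.   95.1] [581.6 -12.4] [16.  18.3] 82.6
[163 172  23  22 454] [510.3 -69.4 103.3] [509.5 -68.4] [22.3 22.2] 80.2
[205 172  21  22 430] [ 505.  -113.5  103.3] [ 503.8 -113.4] [21.6 21.8] 80.1
[327 172  23  22 468] [ 488.  -245.2  103.1] [ 486.7 -246.3] [21.9 22.5] 83.9
turn [ -0.    0.1 -12.3]
at [ 499.2 -157.3  301.6] rpy [-3.141e+00  1.000e-03 -1.300e-01] t 5.8 shift [  43.3 -354.9    1.6]
29.899778366088867 0.2302356249076884
```

Flaps all lean out at about 2.0 rad, and the carton centre is about (514,253) with yaw 0.085. I carry the first atomiser to carton slot (+37,-35).

Request:
jog_arm([
  [0, 0, -6.2, 0, 0, -5, 10],
  [0, 0, -6.1, 0, 0, 0, 10],
  [0, 0, 0, 12.5, -53, 0, 10],
  [0, 0, 0, 12.5, -53, 0, 10],
  [0, 0, 0, 12.5, -53, 0, 10],
  [0, 0, 0, 12.5, -53, 0, 10],
  [0, 0, 0, 12.5, -53, 0, 10],
  [0, 0, 0, 12.5, -53, 0, 10],
  [0, 0, 0, 12.5, -53, 0, 10],
  [0, 0, 0, 0, 0, 0, 10],
])

```text
t: 7.02
eef_pos: [554.9, 222.6, 305.5]
tcp_rot: [3.141, 0.002, 0.089]
ft_force: [-0.2, -0.1, -1.7]
opening: 0.23
grip_force: 30.0
```

```bash
cat > rim.py <<'E'
from h import *
im=env.read_camera("wrist"); save(im,"w4.png",s=1.5); W=cloud(im)
np.savez("w4.npz",W=W)
c0=np.array([514.,253.]); a=.0855
d=W[...,:2]-c0; X=d[...,0]*np.cos(a)+d[...,1]*np.sin(a); Y=-d[...,0]*np.sin(a)+d[...,1]*np.cos(a); Z=W[...,2]
w=(Z>20)&(Z<95)
for lab,m,v in(("-x",w&(abs(Y)<90)&(abs(X+53)<8),X),("+x",w&(abs(Y)<90)&(abs(X-53)<8),X),("-y",w&(abs(X)<45)&(abs(Y+108)<8),Y),("+y",w&(abs(X)<45)&(abs(Y-108)<8),Y)):
    if m.sum()>15: print(lab,m.sum(),np.round(np.percentile(v[m],[20,50,80]),1))
m=w&(abs(Y)<90)&(abs(X-53)<8); print("slope x per y",np.polyfit(Y[m],X[m],1))
go(554.4,221.3,139.5,.0855); print(env.state()["opening"])
E
python3 rim.py
```

```text
-x 142 [-54.1 -53.8 -53.6]
-y 728 [-105.3 -105.2 -105. ]
+y 1620 [109.8 110.  110.3]Traceback (most recent call last):
  File "rim.py", line 9, in <module>
    m=w&(abs(Y)<90)&(abs(X-53)<8); print("slope x per y",np.polyfit(Y[m],X[m],1))
                                                         ~~~~~~~~~~^^^^^^^^^^^^^
    raise TypeError("expected non-empty vector for x")
TypeError: expected non-empty vector for x
```

View pics/w4.png

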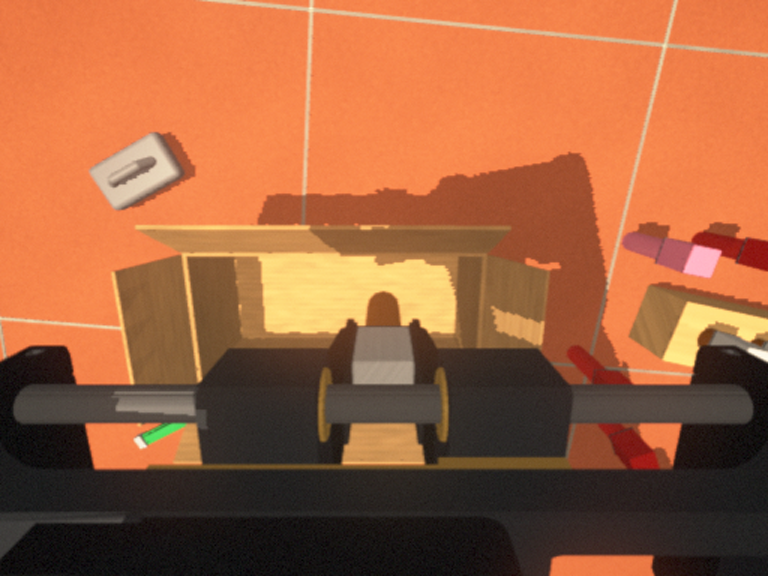

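The wrist view shows the atomiser hanging straight in the fingers at (383,340), over the carton. The carton's inside spans columns 190-485. I lower it and release.

Request:
jog_arm([
  [0, 0, 0, -2, -1, 40, 10],
  [0, 0, 0, 0, 0, 40, 10],
  [0, 0, 0, 0, 0, 40, 10],
  [0, 0, 0, 0, 0, 25, 10],
  [0, 0, 0, 0, 0, 13, 10],
  [0, 0, 0, 0, 0, 7, 10],
  [0, 0, 0, 0, 0, 0, 10],
  [0, 0, 0, 0, 0, 0, 10],
])

```text
t: 8.07
eef_pos: [553.5, 220.5, 143.0]
tcp_rot: [-3.141, -0.001, 0.085]
ft_force: [0.3, -0.1, -1.0]
opening: 0.228
grip_force: 30.0
```

Request:
jog_arm([
  [0, 0, 0, 0, 0, 1, 23],
  [0, 0, 0, 0, 0, 0, 25],
  [0, 0, 0, 0, 0, 0, 28],
  [0, 0, 0, 0, 0, 0, 31],
  [0, 0, 0, 0, 0, -10, 31],
  [0, 0, 0, 0, 0, -20, 31],
  [0, 0, 0, 0, 0, -40, 31],
  [0, 0, 0, 0, 0, -50, 31],
  [0, 0, 0, 0, 0, -45, 31],
  [0, 0, 0, 0, 0, 0, 31],
])

```text
t: 9.32
eef_pos: [553.8, 220.7, 310.4]
tcp_rot: [-3.14, -0.007, 0.085]
ft_force: [-0.5, -0.8, -0.4]
opening: 0.328
grip_force: 0.0
```

```bash
python3 -c "
from caps import *
im=env.read_camera('wrist'); save(im,'w5.png',s=1.5); W=cloud(im); c=im['color'].astype(int)
go(505,-113.5,300,-.126)"
```

```text
turn [-0.  -0.2 12.1]
at [553.2 220.5 308. ] rpy [-3.141e+00 -3.000e-03  8.500e-02] t 9.4 shift [ -5.8 337.4   8. ]
```

View pics/w5.png

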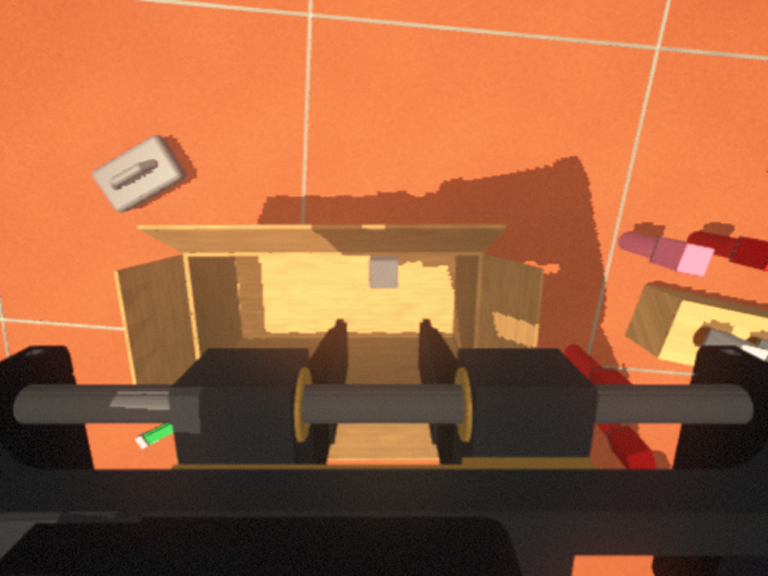

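The view shows the first atomiser standing upright in the carton, cap at (383,272). Next, the one at hole +45.

Request:
jog_arm([
  [0, 0, 6.1, 0, 0, 0, 33],
  [0, 0, 6, 0, 0, 0, 33],
  [0, 0, 0, -1, 56.2, 0, 33],
  [0, 0, 0, -1, 56.2, 0, 33],
  [0, 0, 0, -1, 56.2, 0, 33],
  [0, 0, 0, -1, 56.2, 0, 33],
  [0, 0, 0, -1, 56.2, 0, 33],
  [0, 0, 0, -1, 56.2, 40, 33],
  [0, 0, 0, 0, 0, 40, 33],
  [0, 0, 0, 0, 0, 0, 33],
])

```text
t: 10.62
eef_pos: [504.2, -108.2, 227.4]
tcp_rot: [-3.14, 0.006, -0.127]
ft_force: [0.5, -0.0, 0.4]
opening: 0.349
grip_force: 0.0
```

Request:
jog_arm([
  [0, 0, 0, 0, 0, 0, 33],
  [0, 0, 0, 0, 0, 0, 33],
])

```text
t: 10.88
eef_pos: [506.0, -107.6, 231.3]
tcp_rot: [3.141, -0.002, -0.125]
ft_force: [0.1, 0.3, -0.3]
opening: 0.352
grip_force: 0.0
```

```bash
python3 -c "
from caps import *
caps('w6',False);go(505.2,-113.6,144,-.126)"
```

```text
[276   0  39  22 387] [ 648.3 -152.7   95.1] [ 646.  -153.3] [27.5 13.6] 82.8
[111 112  28  26 561] [582.1 -11.1  95. ] [582.2 -11.2] [20.1 19.6] 84.1
[196 189  28  29 712] [511.1 -69.1 103.2] [509.9 -68.5] [21.5 21.5] 80.0
[250 190  26  28 680] [ 505.6 -112.6  103.5] [ 504.3 -112.4] [21.5 21.8] 77.9
[404 190  35  28 853] [ 488.5 -243.9  102.8] [ 487.3 -246. ] [23.  21.6] 83.1
turn [ 0.  -0.1  0. ]
at [ 506.  -107.6  231.2] rpy [ 3.141e+00 -2.000e-03 -1.250e-01] t 10.9 shift [-0.   6.  87.2]
```

Request:
jog_arm([
  [0, 0, 0, 0, 5.6, 7, 33],
  [0, 0, 0, 0, 0, 40, 33],
  [0, 0, 0, 0, 0, 40, 33],
  [0, 0, 0, 0, 0, 0, 33],
  [0, 0, 0, 0, 0, 0, 24],
  [0, 0, 0, 0, 0, 0, 24],
  [0, 0, 0, 0, 0, 0, 10],
  [0, 0, 0, 0, 0, 0, 10],
  [0, 0, 0, 0, 0, 0, 10],
])

```text
t: 12.05
eef_pos: [505.3, -113.8, 144.2]
tcp_rot: [3.141, -0.002, -0.126]
ft_force: [-0.8, 0.8, 9.4]
opening: 0.23
grip_force: 30.0
```

Request:
jog_arm([
  [0, 0, 0, 0, 0, -5, 10],
  [0, 0, 0, 0, 0, -10, 10],
  [0, 0, 0, 0, 0, -12, 10],
  [0, 0, 0, 0, 0, -12, 10],
  [0, 0, 0, 0, 0, -15, 10],
  [0, 0, 0, 0, 0, -20, 10],
  [0, 0, 0, 0, 0, -25, 10],
  [0, 0, 0, 0, 0, -30, 10],
  [0, 0, 0, 0, 0, -30, 10],
  [0, 0, 0, 0, 0, 0, 10],
])

```text
t: 13.3
eef_pos: [505.1, -113.7, 304.4]
tcp_rot: [3.141, -0.004, -0.126]
ft_force: [0.3, 0.2, -1.4]
opening: 0.23
grip_force: 30.0
```

```bash
python3 -c "
from caps import *
caps('w7',False);go(528.4,221.5,305,.0855);print(env.state()['grip_force'])"
```

```text
[260   7  34  37 638] [ 656.1 -153.5   95.1] [ 656.1 -153.4] [25.1 24.5] 32.1
[140 113  21  20 308] [582.2 -11.3  95. ] [581.9 -11.2] [19.3 19.5] 83.5
[  0 148  41  82 560] [530.1 143.3 102.2] [527.9 142.7] [96.3 10.6] 4.5
[204 172  21  22 428] [510.7 -68.7 103.4] [509.7 -68.6] [21.6 22. ] 80.2
[366 173  23  21 457] [ 488.2 -244.3  103.1] [ 487.5 -245.6] [20.9 21.5] 84.7
turn [  0.   -0.1 -12.1]
at [ 504.7 -113.5  302.9] rpy [ 3.141e+00 -2.000e-03 -1.260e-01] t 13.3 shift [  52.3 -331.8   -2.1]
29.997338354587555
```

Request:
jog_arm([
  [0, 0, -6.1, 0, 0, -2, 10],
  [0, 0, -6, 0, 0, 0, 10],
  [0, 0, 0, 8.7, -55.3, 0, 10],
  [0, 0, 0, 8.7, -55.3, 0, 10],
  [0, 0, 0, 8.7, -55.3, 0, 10],
  [0, 0, 0, 8.7, -55.3, 0, 10],
  [0, 0, 0, 8.7, -55.3, 0, 10],
  [0, 0, 0, 8.7, -55.3, 0, 10],
  [0, 0, 0, 0, 0, 0, 10],
  [0, 0, 0, 0, 0, 0, 10],
])

```text
t: 14.6
eef_pos: [528.3, 221.2, 302.9]
tcp_rot: [3.141, 0.002, 0.086]
ft_force: [-0.1, -1.1, -0.3]
opening: 0.228
grip_force: 30.0
```

```bash
python3 -c "
from caps import *
go(528.4,221.5,140,.0855);print(env.state()['grip_force'],env.state()['opening'])"
```

```text
turn [0.  0.1 0. ]
at [528.3 221.2 302.9] rpy [3.141e+00 2.000e-03 8.600e-02] t 14.6 shift [ 1.000e-01 -3.000e-01  1.629e+02]
29.997205138206482 0.2276567381469629
```

Accurate; lower, release, rise.

Request:
jog_arm([
  [0, 0, 0, 0, 0, 40, 10],
  [0, 0, 0, 0, 0, 40, 10],
  [0, 0, 0, 0, 0, 40, 10],
  [0, 0, 0, 0, 0, 25, 10],
  [0, 0, 0, 0, 0, 13, 10],
  [0, 0, 0, 0, 0, 5, 10],
  [0, 0, 0, 0, 0, 0, 10],
  [0, 0, 0, 0, 0, 0, 10],
])

```text
t: 15.6
eef_pos: [529.0, 221.4, 141.8]
tcp_rot: [-3.141, -0.001, 0.085]
ft_force: [1.1, -0.5, -0.3]
opening: 0.23
grip_force: 30.0
```

Request:
jog_arm([
  [0, 0, 0, 0, 0, 1, 23],
  [0, 0, 0, 0, 0, 0, 25],
  [0, 0, 0, 0, 0, 0, 28],
  [0, 0, 0, 0, 0, 0, 31],
  [0, 0, 0, 0, 0, -10, 31],
  [0, 0, 0, 0, 0, -20, 31],
  [0, 0, 0, 0, 0, -40, 31],
  [0, 0, 0, 0, 0, -50, 31],
  [0, 0, 0, 0, 0, -45, 31],
  [0, 0, 0, 0, 0, 0, 31],
])

```text
t: 16.85
eef_pos: [529.3, 221.6, 309.0]
tcp_rot: [-3.14, -0.007, 0.085]
ft_force: [-0.8, -0.5, -0.3]
opening: 0.323
grip_force: 0.0
```

```bash
python3 -c "
from caps import *
go(510.6,-69.3,300,-.126)
caps('w8')
"
```

```text
turn [-0.1 -0.4 12.1]
at [529.3 221.6 309. ] rpy [-3.14  -0.007  0.085] t 16.9 shift [ 18. 291.   9.]
[249 151  19  21 370] [552.1 221.4  98. ] [551.9 221.6] [22. 20.] 4.9
[247 173  18  19 341] [528.5 222.4  98. ] [528.1 222.3] [20.6 19.2] 4.7
[489 207  23  24 392] [510.5 -61.5 102.2] [510.1 -65.7] [20.5 22.4] 82.9
```

Request:
jog_arm([
  [0, 0, 6.1, 0, 0, 0, 33],
  [0, 0, 6, 0, 0, 0, 33],
  [0, 0, 0, 3.6, 58.4, 0, 33],
  [0, 0, 0, 3.6, 58.4, 0, 33],
  [0, 0, 0, 3.6, 58.4, 0, 33],
  [0, 0, 0, 3.6, 58.4, 0, 33],
  [0, 0, 0, 3.6, 58.4, 0, 33],
  [0, 0, 0, 0, 0, 45, 33],
  [0, 0, 0, 0, 0, 40, 33],
  [0, 0, 0, 0, 0, 0, 33],
])

```text
t: 18.15
eef_pos: [508.5, -70.4, 217.3]
tcp_rot: [-3.141, 0.007, -0.127]
ft_force: [0.2, -1.0, 0.7]
opening: 0.349
grip_force: 0.0
```

Request:
jog_arm([
  [0, 0, 0, 0, 0, 0, 33],
  [0, 0, 0, 0, 0, 0, 33],
])

```text
t: 18.4
eef_pos: [510.2, -70.4, 221.3]
tcp_rot: [3.141, -0.002, -0.126]
ft_force: [-0.2, -0.1, -0.3]
opening: 0.348
grip_force: 0.0
```

```bash
python3 -c "
from caps import *
caps('w9',False);go(510.8,-69.0,144,-.126)"
```

```text
[337   0  26  16 227] [ 645.8 -151.2   95.1] [ 644.6 -152. ] [17.6  9.1] 82.4
[154 111  28  28 635] [582.  -10.8  95.1] [582.3 -11. ] [20.7 20.2] 82.8
[240 192  27  30 739] [511.3 -67.9 103.4] [510.1 -67.6] [20.9 21.3] 80.6
[455 192  40  30 988] [ 488.5 -243.3  102.7] [ 487.3 -245.4] [22.8 22.1] 83.5
turn [ 0.  -0.1  0. ]
at [510.2 -70.4 221.2] rpy [ 3.141e+00 -2.000e-03 -1.260e-01] t 18.4 shift [ 0.5 -1.5 77.2]
```

Request:
jog_arm([
  [0, 0, 0, 0.5, -1.9, 0, 33],
  [0, 0, 0, 0, 0, 40, 33],
  [0, 0, 0, 0, 0, 37, 33],
  [0, 0, 0, 0, 0, 0, 33],
  [0, 0, 0, 0, 0, 0, 24],
  [0, 0, 0, 0, 0, 0, 24],
  [0, 0, 0, 0, 0, 0, 10],
  [0, 0, 0, 0, 0, 0, 10],
  [0, 0, 0, 0, 0, 0, 10],
])

```text
t: 19.58
eef_pos: [511.0, -68.8, 144.2]
tcp_rot: [3.141, -0.002, -0.126]
ft_force: [-1.0, 0.7, 8.3]
opening: 0.231
grip_force: 29.8
```

Request:
jog_arm([
  [0, 0, 0, 0, 0, -5, 10],
  [0, 0, 0, 0, 0, -10, 10],
  [0, 0, 0, 0, 0, -12, 10],
  [0, 0, 0, 0, 0, -12, 10],
  [0, 0, 0, 0, 0, -15, 10],
  [0, 0, 0, 0, 0, -20, 10],
  [0, 0, 0, 0, 0, -25, 10],
  [0, 0, 0, 0, 0, -30, 10],
  [0, 0, 0, 0, 0, -30, 10],
  [0, 0, 0, 0, 0, 0, 10],
])

```text
t: 20.82
eef_pos: [510.8, -68.7, 304.4]
tcp_rot: [3.141, -0.004, -0.126]
ft_force: [-0.3, -1.5, -0.9]
opening: 0.235
grip_force: 29.8
```

```bash
python3 -c "
from caps import *
caps('w7',False);go(503.5,220.5,305,.0855);print(env.state()['grip_force'])"
```

```text
[307   7  33  38 642] [ 656.3 -152.9   95.2] [ 656.2 -152.9] [24.3 24.6] 31.5
[183 113  21  20 347] [582.  -11.1  95.1] [582.  -11.1] [20.5 19.6] 83.2
[406 173  26  21 495] [ 488.2 -244.   102.9] [ 487.5 -246.1] [22.6 21.2] 83.5
[  0 188  12  21 164] [526.3 214.   96.9] [527.6 215.1] [10.6 22.7] 83.0
turn [  0.   -0.1 -12.1]
at [510.4 -68.6 302.9] rpy [ 3.141e+00 -2.000e-03 -1.260e-01] t 20.9 shift [  17.8 -288.7   -2.1]
29.833649396896362
```

Request:
jog_arm([
  [0, 0, -6.1, 0, 0, -2, 10],
  [0, 0, -6, 0, 0, 0, 10],
  [0, 0, 0, 3.6, -57.7, 0, 10],
  [0, 0, 0, 3.6, -57.7, 0, 10],
  [0, 0, 0, 3.6, -57.7, 0, 10],
  [0, 0, 0, 3.6, -57.7, 0, 10],
  [0, 0, 0, 3.4, -57.7, 0, 10],
  [0, 0, 0, 0, 0, 0, 10],
  [0, 0, 0, 0, 0, 0, 10],
])

```text
t: 22.0
eef_pos: [503.4, 220.1, 303.0]
tcp_rot: [3.141, 0.002, 0.086]
ft_force: [-0.3, 1.1, -0.6]
opening: 0.231
grip_force: 29.8
```

```bash
python3 -c "
from caps import *
go(503.5,220.5,140,.0855);print(env.state()['grip_force'],env.state()['opening'])"
```

```text
turn [0.  0.1 0. ]
at [503.4 220.1 303. ] rpy [3.141e+00 2.000e-03 8.600e-02] t 22.0 shift [ 1.00e-01 -4.00e-01  1.63e+02]
29.833518862724304 0.23128192942008385
```

Request:
jog_arm([
  [0, 0, 0, 0, 0, 40, 10],
  [0, 0, 0, 0, 0, 40, 10],
  [0, 0, 0, 0, 0, 40, 10],
  [0, 0, 0, 0, 0, 25, 10],
  [0, 0, 0, 0, 0, 13, 10],
  [0, 0, 0, 0, 0, 5, 10],
  [0, 0, 0, 0, 0, 0, 10],
  [0, 0, 0, 0, 0, 0, 10],
])

```text
t: 23.0
eef_pos: [504.1, 220.3, 141.8]
tcp_rot: [-3.141, -0.001, 0.085]
ft_force: [0.9, -0.7, 0.3]
opening: 0.23
grip_force: 29.8
```

Request:
jog_arm([
  [0, 0, 0, 0, 0, 1, 23],
  [0, 0, 0, 0, 0, 0, 25],
  [0, 0, 0, 0, 0, 0, 28],
  [0, 0, 0, 0, 0, 0, 31],
  [0, 0, 0, 0, 0, -10, 31],
  [0, 0, 0, 0, 0, -20, 31],
  [0, 0, 0, 0, 0, -40, 31],
  [0, 0, 0, 0, 0, -50, 31],
  [0, 0, 0, 0, 0, -45, 31],
  [0, 0, 0, 0, 0, 0, 31],
])

```text
t: 24.25
eef_pos: [504.4, 220.5, 308.9]
tcp_rot: [-3.14, -0.007, 0.085]
ft_force: [-0.4, -0.7, -0.3]
opening: 0.325
grip_force: 0.0
```

```bash
python3 -c "
from caps import *
go(488.2,-245.5,300,-.126)
caps('w8')
"
```

```text
turn [-0.1 -0.4 12.1]
at [504.4 220.5 308.9] rpy [-3.14  -0.007  0.085] t 24.2 shift [ 42.5 464.3   8.9]
[250 128  20  21 404] [552.4 221.1  97.9] [552.2 221.1] [21.4 20.6] 5.0
[248 151  19  20 361] [527.8 222.2  98. ] [527.7 221.7] [21.4 19.9] 4.6
[247 173  18  20 353] [503.  221.2  98. ] [502.5 221.2] [22.1 19.3] 5.2
```

Request:
jog_arm([
  [0, 0, 6.1, 0, 0, 0, 33],
  [0, 0, 6, 0, 0, 0, 33],
  [0, 0, 0, 5.3, 58.1, 0, 33],
  [0, 0, 0, 5.3, 58.1, 0, 33],
  [0, 0, 0, 5.3, 58.1, 0, 33],
  [0, 0, 0, 5.3, 58.1, 0, 33],
  [0, 0, 0, 5.3, 58.1, 0, 33],
  [0, 0, 0, 5.3, 58.1, 0, 33],
  [0, 0, 0, 5.3, 58.1, 0, 33],
  [0, 0, 0, 5.3, 58.1, 0, 33],
])

```text
t: 25.55
eef_pos: [486.6, -247.9, 303.9]
tcp_rot: [-3.141, 0.002, -0.127]
ft_force: [0.8, 0.8, 0.1]
opening: 0.348
grip_force: 0.0
```

Request:
jog_arm([
  [0, 0, 0, 0, 0, 45, 33],
  [0, 0, 0, 0, 0, 40, 33],
  [0, 0, 0, 0, 0, 0, 33],
  [0, 0, 0, 0, 0, 0, 33],
  [0, 0, 0, 0, 0, 0, 33],
])

```text
t: 26.18
eef_pos: [487.8, -246.2, 221.4]
tcp_rot: [3.141, -0.002, -0.126]
ft_force: [0.9, 0.2, 0.4]
opening: 0.348
grip_force: 0.0
```

```bash
python3 -c "
from caps import *
caps('w9',False);go(488.3,-245.3,144,-.126)"
```

```text
[ 79   0  27  15 193] [ 645.5 -152.1   95. ] [ 644.1 -152.3] [18.4  8.9] 82.3
[243 192  28  30 751] [ 488.4 -246.5  103.5] [ 487.  -246.3] [21.3 22.7] 82.6
turn [ 0.1 -0.1  0. ]
at [ 487.7 -246.2  221.3] rpy [ 3.141e+00 -2.000e-03 -1.260e-01] t 26.2 shift [ 0.5 -0.9 77.3]
```

Request:
jog_arm([
  [0, 0, 0, 0, 0, 0, 33],
  [0, 0, 0, 0, 0, 40, 33],
  [0, 0, 0, 0, 0, 37, 33],
  [0, 0, 0, 0, 0, 0, 33],
  [0, 0, 0, 0, 0, 0, 24],
  [0, 0, 0, 0, 0, 0, 24],
  [0, 0, 0, 0, 0, 0, 10],
  [0, 0, 0, 0, 0, 0, 10],
  [0, 0, 0, 0, 0, 0, 10],
])

```text
t: 27.35
eef_pos: [487.7, -246.4, 144.2]
tcp_rot: [3.141, -0.002, -0.126]
ft_force: [-1.0, 0.2, 7.8]
opening: 0.227
grip_force: 30.0
```

Request:
jog_arm([
  [0, 0, 0, 0, 0, -5, 10],
  [0, 0, 0, 0, 0, -10, 10],
  [0, 0, 0, 0, 0, -12, 10],
  [0, 0, 0, 0, 0, -12, 10],
  [0, 0, 0, 0, 0, -15, 10],
  [0, 0, 0, 0, 0, -20, 10],
  [0, 0, 0, 0, 0, -25, 10],
  [0, 0, 0, 0, 0, -30, 10],
  [0, 0, 0, 0, 0, -30, 10],
  [0, 0, 0, 0, 0, 0, 10],
])

```text
t: 28.6
eef_pos: [487.5, -246.1, 304.5]
tcp_rot: [3.14, -0.003, -0.126]
ft_force: [0.1, -0.8, -0.3]
opening: 0.231
grip_force: 30.0
```

```bash
python3 -c "
from caps import *
caps('w7',False);go(479,218.6,305,.0855);print(env.state()['grip_force'])"
```

```text
[123   5  33  38 575] [ 656.5 -153.7   95. ] [ 656.1 -154. ] [24.5 24.1] 32.1
turn [  0.   -0.1 -12.1]
at [ 487.1 -245.9  302.9] rpy [ 3.141e+00 -1.000e-03 -1.260e-01] t 28.6 shift [  31.6 -463.5   -2.1]
29.99983459711075
```

Request:
jog_arm([
  [0, 0, -6.1, 0, 0, -2, 10],
  [0, 0, -6, 0, 0, 0, 10],
  [0, 0, 0, 4, -58, 0, 10],
  [0, 0, 0, 4, -58, 0, 10],
  [0, 0, 0, 4, -58, 0, 10],
  [0, 0, 0, 4, -58, 0, 10],
  [0, 0, 0, 4, -58, 0, 10],
  [0, 0, 0, 4, -58, 0, 10],
  [0, 0, 0, 4, -58, 0, 10],
  [0, 0, 0, 4, -58, 0, 10],
])

```text
t: 29.9
eef_pos: [479.1, 220.7, 303.0]
tcp_rot: [3.141, 0.002, 0.085]
ft_force: [-0.1, -1.2, 0.1]
opening: 0.226
grip_force: 30.0
```

Request:
jog_arm([
  [0, 0, 0, 0, 0, 0, 10],
  [0, 0, 0, 0, 0, 0, 10],
])

```text
t: 30.15
eef_pos: [479.4, 218.7, 303.0]
tcp_rot: [3.141, 0.002, 0.086]
ft_force: [0.2, 0.1, -0.0]
opening: 0.232
grip_force: 30.0
```

```bash
python3 -c "
from caps import *
go(479,218.6,140,.0855);print(env.state()['grip_force'],env.state()['opening'])"
```

```text
turn [0.  0.1 0. ]
at [479.4 218.7 303. ] rpy [3.141e+00 2.000e-03 8.600e-02] t 30.1 shift [ -0.4   0.  163. ]
29.999880194664 0.2318892612946887
```

Request:
jog_arm([
  [0, 0, 0, -0.4, 0, 40, 10],
  [0, 0, 0, 0, 0, 40, 10],
  [0, 0, 0, 0, 0, 40, 10],
  [0, 0, 0, 0, 0, 25, 10],
  [0, 0, 0, 0, 0, 13, 10],
  [0, 0, 0, 0, 0, 5, 10],
  [0, 0, 0, 0, 0, 0, 10],
  [0, 0, 0, 0, 0, 0, 10],
])

```text
t: 31.15
eef_pos: [479.8, 218.9, 141.8]
tcp_rot: [-3.141, -0.001, 0.085]
ft_force: [-0.3, 0.0, -0.4]
opening: 0.232
grip_force: 30.0
```

Request:
jog_arm([
  [0, 0, 0, 0, 0, 1, 23],
  [0, 0, 0, 0, 0, 0, 25],
  [0, 0, 0, 0, 0, 0, 28],
  [0, 0, 0, 0, 0, 0, 31],
  [0, 0, 0, 0, 0, -10, 31],
  [0, 0, 0, 0, 0, -20, 31],
  [0, 0, 0, 0, 0, -40, 31],
  [0, 0, 0, 0, 0, -50, 31],
  [0, 0, 0, 0, 0, -45, 31],
  [0, 0, 0, 0, 0, 0, 31],
])

```text
t: 32.4
eef_pos: [480.0, 219.1, 308.7]
tcp_rot: [-3.14, -0.007, 0.085]
ft_force: [0.3, -0.1, -0.1]
opening: 0.322
grip_force: 0.0
```

```bash
python3 -c "
from caps import *
caps('w8',False)
go(656,-153.5,300,.555)
im=env.read_camera('top');W=cloud(im);c=im['color'].astype(int);z=W[...,2]
m=(z>20)&(abs(W[...,0]-656)<60)&(abs(W[...,1]+153)<60);print('bottle',m.sum(),cv2.minAreaRect(W[m][:,:2].astype(np.float32)))
m=(abs(z-55)<8)&(W[...,0]>430)&(W[...,0]<560)&(W[...,1]>-330)&(W[...,1]<-20)
print('stand',cv2.minAreaRect(W[m][:,:2].astype(np.float32)))
"
```

```text
[250 105  21  21 436] [551.9 221.3  97.9] [551.8 221.3] [20.4 21.3] 4.9
[248 128  20  21 408] [527.9 222.1  98. ] [527.7 221.9] [21.3 20.6] 5.0
[247 151  19  41 752] [491.2 220.3  98. ] [490.9 220.4] [45.  20.4] 5.3
turn [  0.   -0.2 -26.9]
at [479.5 218.9 306.6] rpy [-3.141e+00 -3.000e-03  8.500e-02] t 32.5 shift [-46.2 409.5   6.6]
bottle 226 ((657.306396484375, -153.97398376464844), (46.69612503051758, 52.9703483581543), 29.193178176879883)
stand ((501.0221252441406, -159.3099365234375), (242.45347595214844, 57.66061782836914), 82.75682830810547)
```

Request:
jog_arm([
  [0, 0, -9, 0, 0, 0, 50],
  [0, 0, -9, 0, 0, 0, 50],
  [0, 0, -8.9, 0, 0, 0, 50],
  [0, 0, 0, -6.6, 58.5, 0, 50],
  [0, 0, 0, -6.6, 58.5, 0, 50],
  [0, 0, 0, -6.6, 58.5, 0, 50],
  [0, 0, 0, -6.6, 58.5, 0, 50],
  [0, 0, 0, -6.6, 58.5, 0, 50],
  [0, 0, 0, -6.6, 58.5, 0, 50],
  [0, 0, 0, -6.6, 58.5, 0, 50],
])

```text
t: 33.75
eef_pos: [656.1, -155.5, 303.2]
tcp_rot: [-3.14, 0.002, 0.554]
ft_force: [0.7, 1.7, 0.4]
opening: 0.525
grip_force: 0.0
```

Request:
jog_arm([
  [0, 0, 0, 0, 0, 45, 50],
  [0, 0, 0, 0, 0, 45, 50],
  [0, 0, 0, 0, 0, 0, 50],
  [0, 0, 0, 0, 0, 0, 50],
  [0, 0, 0, 0, 0, 0, 50],
])

```text
t: 34.38
eef_pos: [656.3, -153.6, 216.9]
tcp_rot: [3.139, -0.002, 0.555]
ft_force: [-1.1, -0.0, 0.4]
opening: 0.529
grip_force: 0.0
```

```bash
python3 -c "
from caps import *
im=env.read_camera('wrist');W=cloud(im);z=W[...,2];c=im['color'].astype(int)
m=(z>85)&(z<105)&(abs(W[...,0]-656)<50)&(abs(W[...,1]+153)<50)&(c.max(-1)<90)
k,l,st,_=cv2.connectedComponentsWithStats(m.astype(np.uint8));i=1+np.argmax(st[1:,4]);P=W[l==i]
print(len(P),P.mean(0),cv2.minAreaRect(P[:,:2].astype(np.float32)))
go(656.2,-153.6,138,.555)"
```

```text
941 [ 658.55349329 -152.7011263    94.66247325] ((657.4702758789062, -153.16445922851562), (25.955961227416992, 23.855379104614258), 31.090129852294922)
turn [ 0.1 -0.1 -0. ]
at [ 656.2 -153.6  216.8] rpy [ 3.14e+00 -2.00e-03  5.55e-01] t 34.4 shift [ 0.   0.  78.8]
```

Request:
jog_arm([
  [0, 0, 0, 1, 0, 40, 50],
  [0, 0, 0, 0, 0, 38, 50],
  [0, 0, 0, 0, 0, 0, 40],
  [0, 0, 0, 0, 0, 0, 30],
  [0, 0, 0, 0, 0, 0, 14],
  [0, 0, 0, 0, 0, 0, 14],
  [0, 0, 0, 0, 0, 0, 14],
  [0, 0, 0, 0, 0, 0, 14],
])

```text
t: 35.42
eef_pos: [656.9, -153.2, 138.0]
tcp_rot: [3.14, -0.001, 0.554]
ft_force: [-1.2, -0.1, 6.3]
opening: 0.273
grip_force: 30.0
```

Request:
jog_arm([
  [0, 0, 0, 0, 0, -10, 14],
  [0, 0, 0, 0, 0, -20, 14],
  [0, 0, 0, 0, 0, -30, 14],
  [0, 0, 0, 0, 0, -35, 14],
  [0, 0, 0, 0, 0, -40, 14],
  [0, 0, 0, 0, 0, -35, 14],
  [0, 0, 0, 0, 0, 0, 14],
])

```text
t: 36.3
eef_pos: [657.0, -153.2, 311.0]
tcp_rot: [3.137, -0.004, 0.554]
ft_force: [-0.6, -0.9, -1.7]
opening: 0.267
grip_force: 30.0
```

```bash
python3 -c "
from h import *
go(509.8,293.2,308,.0855);s=env.state();print(s['grip_force'],s['opening'])"
```

```text
turn [ 0.2 -0.3 26.9]
at [ 657.  -153.2  311. ] rpy [ 3.137 -0.004  0.554] t 36.3 shift [-108.5 -457.3    3. ]
29.999033510684967 0.26742876323333004
```

Request:
jog_arm([
  [0, 0, 9, 0, 0, 0, 14],
  [0, 0, 9, 0, 0, 0, 14],
  [0, 0, 8.9, 0, 0, 0, 14],
  [0, 0, 0, -13.5, -57.2, 0, 14],
  [0, 0, 0, -13.5, -57.2, 0, 14],
  [0, 0, 0, -13.5, -57.2, 0, 14],
  [0, 0, 0, -13.5, -57.2, 0, 14],
  [0, 0, 0, -13.5, -57.2, 0, 14],
  [0, 0, 0, -13.5, -57.2, 0, 14],
])

```text
t: 37.42
eef_pos: [545.6, 183.6, 306.3]
tcp_rot: [3.141, 0.001, 0.085]
ft_force: [0.8, 0.6, -2.3]
opening: 0.276
grip_force: 30.0
```

Request:
jog_arm([
  [0, 0, 0, -13.5, -57.2, 0, 14],
  [0, 0, 0, -13.5, -57, 0, 14],
  [0, 0, 0, 0, 0, 0, 14],
  [0, 0, 0, 0, 0, 0, 14],
  [0, 0, 0, 0, 0, 0, 14],
])

```text
t: 38.05
eef_pos: [510.6, 292.3, 306.7]
tcp_rot: [3.141, 0.001, 0.083]
ft_force: [-0.1, -0.2, -1.7]
opening: 0.272
grip_force: 30.0
```

```bash
python3 -c "
from h import *
go(509.8,293.2,142.5,.0855);s=env.state();print(s['grip_force'],s['opening'])
im=env.read_camera('wrist'); save(im,'w10.png',s=1.5)"
```

```text
turn [ 0.   0.  -0.1]
at [510.6 292.3 306.7] rpy [3.141e+00 1.000e-03 8.300e-02] t 38.0 shift [ -0.7  -0.9 164.2]
29.99923825263977 0.27169161984089096
```

View pics/w10.png

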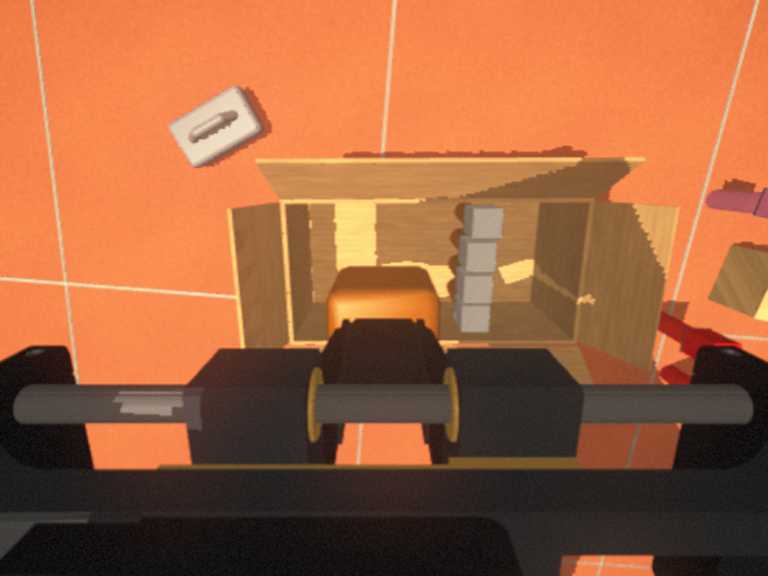

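The bottle hangs straight at (384,300), and the four atomisers stand in a row at column 475. I lower the bottle.

Request:
jog_arm([
  [0, 0, 0, -0.7, -0.9, 40, 14],
  [0, 0, 0, 0, 0, 40, 14],
  [0, 0, 0, 0, 0, 40, 14],
  [0, 0, 0, 0, 0, 25, 14],
  [0, 0, 0, 0, 0, 12, 14],
  [0, 0, 0, 0, 0, 7, 14],
  [0, 0, 0, 0, 0, 0, 14],
  [0, 0, 0, 0, 0, 0, 14],
])

```text
t: 39.1
eef_pos: [509.8, 294.4, 143.8]
tcp_rot: [-3.141, -0.001, 0.085]
ft_force: [0.0, 0.7, -2.9]
opening: 0.271
grip_force: 30.0
```

Request:
jog_arm([
  [0, 0, 0, 0, 0, 1, 27],
  [0, 0, 0, 0, 0, 0, 30],
  [0, 0, 0, 0, 0, 0, 36],
  [0, 0, 0, 0, 0, 0, 36],
  [0, 0, 0, 0, 0, -10, 36],
  [0, 0, 0, 0, 0, -20, 36],
  [0, 0, 0, 0, 0, -40, 36],
  [0, 0, 0, 0, 0, -50, 36],
  [0, 0, 0, 0, 0, -45, 36],
  [0, 0, 0, 0, 0, 0, 36],
])

```text
t: 40.35
eef_pos: [510.0, 294.6, 311.1]
tcp_rot: [-3.139, -0.007, 0.085]
ft_force: [-0.3, -0.5, -0.1]
opening: 0.379
grip_force: 0.0
```

```bash
python3 - <<'E'
from h import *
im=env.read_camera("wrist"); W=cloud(im);z=W[...,2]; c=im["color"].astype(int)
C=np.array([513.,255.3]);a=.0855
d=W[...,:2]-C; X=d[...,0]*np.cos(a)+d[...,1]*np.sin(a); Y=-d[...,0]*np.sin(a)+d[...,1]*np.cos(a)
m=(abs(X)<47)&(abs(Y)<100)&(z>85)
print("max z inside",np.percentile(z[m],[5,50,99]),z[m].max())
for lab,u,b in(("far",X,(X>50)&(X<120)&(abs(Y)<90)),("left",Y,(Y>104)&(Y<170)&(abs(X)<45)),("right",-Y,(Y<-104)&(Y>-170)&(abs(X)<45))):
    h=55 if lab=="far" else 110
    q=b&(z>110)&(z<160)
    if q.sum()>20: print(lab,q.sum(),"ang",np.median(np.arctan2(z[q]-101,h-u[q])),"ztop",np.percentile(z[q],98),"out",np.percentile(u[q],98))
s=env.state(); print(s["eef_pos"],s["t"])
E
python3 fl.py
```

```text
max z inside [270.50475917 346.82864108 364.16438775] 365.6384062703873
far 4758 ang 1.961669175826494 ztop 153.7203665953437 out 79.82750906283904
left 2405 ang 1.8602616868772932 ztop 153.8727804175304 out 127.7471003601174
right 3946 ang 2.0428045601797304 ztop 150.1298430945965 out 135.94011509244186
[509.44543098 294.3561422  308.766156  ] 40.4
S -x wall 696 -50.3
S +x wall 765 57.3
S -y 157 -105.6
S near 1245 angle 2.02 ztop 149.0
S far 157 angle 2.08 ztop 155.0
S right 429 angle 2.01 ztop 150.0
S left 192 angle 1.97 ztop 153.0
T +x wall 74 56.5
T near 256 angle 1.96 ztop 153.0
T far 285 angle 2.08 ztop 154.0
T right 178 angle 2.07 ztop 152.0
```

Everything is packed. Now the short left flap (+y): closed fingers go outside it and sweep it in.

Request:
jog_arm([
  [0, 0, 0, 0, -45, 0, 0],
  [0, 0, 0, 0, -45, 0, 0],
  [0, 0, 0, 0, -39, 0, 0],
  [0, 0, 0, 0, 0, 0, 0],
  [0, 0, 0, 0, 0, 50, 0],
  [0, 0, 0, 0, 0, 48, 0],
  [0, 0, 0, 0, 0, 0, 0],
  [0, 0, 0, 0, 0, 0, 0],
])

```text
t: 41.5
eef_pos: [499.2, 422.7, 210.3]
tcp_rot: [-3.141, -0.001, 0.084]
ft_force: [-1.0, -0.0, 0.7]
opening: 0.004
grip_force: 0.0
```

```bash
cat >> h.py <<'E'
def car():
    s=env.state(); p=s["eef_pos"]; d=np.array(p[:2])-[513,255.3]; a=.0855
    print("carton X %.1f Y %.1f tip z %.1f"%(d[0]*np.cos(a)+d[1]*np.sin(a),-d[0]*np.sin(a)+d[1]*np.cos(a),p[2]-env.nose_length),"rpy",np.round(s["tcp_rot"],3),"F",np.round(s["ft_force"],1),"t",round(s["t"],1),"open",round(s["opening"],3))
E
python3 -c "
from h import *
car(); print(env.nose_length)
im=env.read_camera('top'); save(im,'t2.png',box=(100,120,340,240),s=3)"
```

```text
carton X 0.5 Y 167.9 tip z 132.7 rpy [-3.141e+00 -1.000e-03  8.400e-02] F [-1.  -0.   0.7] t 41.5 open 0.004
77.60000000000001
```

View pics/t2.png

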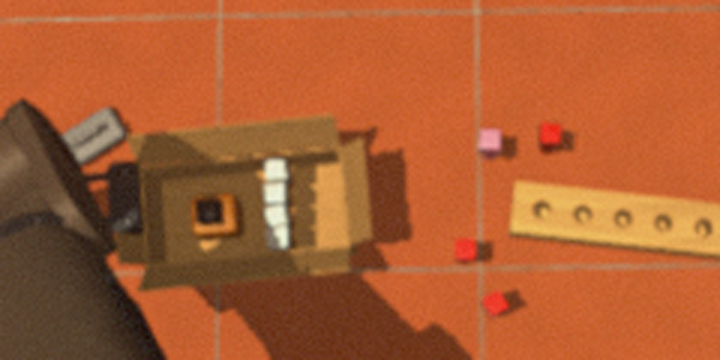

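The top crop shows the bottle at (210,212) and the four caps at (277,205) in the carton, all stand holes empty, and the gripper outside the left flap at (125,200). I sweep it in.

Request:
jog_arm([
  [0, 0, 0, 0, 9, 0, 0],
  [0, 0, 0, 0, 9, 0, 0],
  [0, 0, 0, 0, 9, 0, 0],
  [0, 0, 0, 0, 9, 0, 0],
  [0, 0, 0, 0, 9, 0, 0],
  [0, 0, 0, 0, 10, 2, 0],
  [0, 0, 0, 0, 10, 3, 0],
  [0, 0, 0, 0, 7, 5, 0],
  [0, 0, 0, 0, 5, 6, 0],
  [0, 0, 0, 0, 4, 6, 0],
])

```text
t: 42.8
eef_pos: [505.4, 341.9, 186.4]
tcp_rot: [3.142, 0.0, 0.085]
ft_force: [-0.5, 0.7, 1.0]
opening: 0.006
grip_force: 0.4
```

Request:
jog_arm([
  [0, 0, 0, 0, 2, 4, 0],
  [0, 0, 0, 0, 1, 2.5, 0],
  [0, 0, 0, 0, 0, 1, 0],
  [0, 0, 0, 0, 0, 0, 0],
  [0, 0, 0, 0, 0, 0, 0],
])

```text
t: 43.42
eef_pos: [505.5, 339.2, 180.2]
tcp_rot: [-3.142, -0.0, 0.085]
ft_force: [-2.9, -1.6, 9.3]
opening: 0.003
grip_force: 4.5
```

```bash
python3 -c "
from h import *
car()"; python3 fl.py | grep left
```

```text
carton X -0.3 Y 84.3 tip z 102.6 rpy [-3.142 -0.     0.085] F [-2.9 -1.6  9.3] t 43.4 open 0.003
```

Request:
jog_arm([
  [0, 0, 0, 0, 0, -35, 0],
  [0, 0, 0, 0, 0, -45, 0],
  [0, 0, 0, 0, 50.4, 0, 0],
  [0, 0, 0, 0, 50.4, 0, 0],
  [0, 0, 0, 0, 50.4, 0, 0],
  [0, 0, 0, 0, 50.4, 0, 0],
  [0, 0, 0, 0, 50.4, 0, 0],
  [0, 0, 0, 0, 0, 0, 0],
  [0, 0, 0, 0, 0, 25, 0],
  [0, 0, 0, 0, 0, 25, 0],
])

```text
t: 44.78
eef_pos: [527.0, 88.8, 209.1]
tcp_rot: [3.142, -0.001, 0.085]
ft_force: [-0.2, 0.2, -0.3]
opening: 0.007
grip_force: 0.0
```

Request:
jog_arm([
  [0, 0, 0, 0, 0, 0, 0],
  [0, 0, 0, 0, 0, 0, 0],
])

```text
t: 45.02
eef_pos: [527.3, 88.6, 210.2]
tcp_rot: [3.141, -0.001, 0.086]
ft_force: [0.4, 0.2, -0.4]
opening: 0.006
grip_force: 0.0
```

```bash
python3 -c "
from h import *
car()
im=env.read_camera('top'); save(im,'t3.png',box=(100,120,340,240),s=3)"; python3 fl.py
```

```text
carton X -0.0 Y -167.3 tip z 132.6 rpy [ 3.141e+00 -1.000e-03  8.600e-02] F [ 0.4  0.2 -0.4] t 45.0 open 0.006
S -x wall 530 -50.4
S +x wall 777 57.3
S -y 157 -105.6
S +y 56 113.3
S near 1436 angle 2.02 ztop 150.0
S far 164 angle 2.08 ztop 155.0
S right 363 angle 2.02 ztop 156.0
T +x wall 101 56.3
T near 345 angle 1.96 ztop 152.0
T far 478 angle 2.05 ztop 153.0
```

View pics/t3.png

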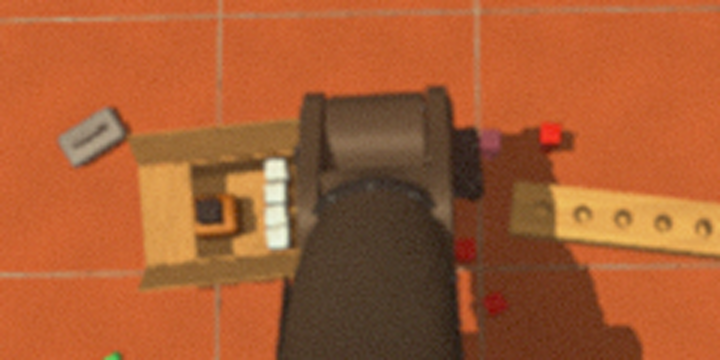

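The left flap is folded in at (165,210). I sweep the right flap the same way.

Request:
jog_arm([
  [0, 0, 0, 0, -9, 0, 0],
  [0, 0, 0, 0, -9, 0, 0],
  [0, 0, 0, 0, -9, 0, 0],
  [0, 0, 0, 0, -9, 0, 0],
  [0, 0, 0, 0, -9, 0, 0],
  [0, 0, 0, 0, -10, 2, 0],
  [0, 0, 0, 0, -10, 3, 0],
  [0, 0, 0, 0, -7, 5, 0],
  [0, 0, 0, 0, -5, 6, 0],
  [0, 0, 0, 0, -4, 6, 0],
])

```text
t: 46.42
eef_pos: [520.1, 169.0, 186.9]
tcp_rot: [3.141, 0.0, 0.085]
ft_force: [-0.2, -1.2, 0.3]
opening: 0.009
grip_force: 0.4
```

Request:
jog_arm([
  [0, 0, 0, 0, -2, 4, 0],
  [0, 0, 0, 0, -1, 2.5, 0],
  [0, 0, 0, 0, 0, 1, 0],
  [0, 0, 0, 0, 0, 0, 0],
  [0, 0, 0, 0, 0, 0, 0],
])

```text
t: 47.05
eef_pos: [519.8, 171.8, 180.3]
tcp_rot: [-3.141, -0.0, 0.085]
ft_force: [-2.2, 1.3, 5.8]
opening: 0.006
grip_force: 2.8
```

```bash
python3 -c "
from h import *
car()"
```

```text
carton X -0.3 Y -83.8 tip z 102.7 rpy [-3.141 -0.     0.085] F [-2.2  1.3  5.8] t 47.0 open 0.006
```

Request:
jog_arm([
  [0, 0, 0, 0, 0, -35, 0],
  [0, 0, 0, 0, 0, -45, 0],
  [0, 0, 0, 37, -28, 0, 0],
  [0, 0, 0, 37, -28, 0, 0],
  [0, 0, 0, 36, -28, 0, 0],
  [0, 0, 0, 0, 0, 0, 0],
  [0, 0, 0, 0, 0, 25, 0],
  [0, 0, 0, 0, 0, 22, 0],
  [0, 0, 0, 0, 0, 0, 0],
  [0, 0, 0, 0, 0, 0, 0],
])

```text
t: 48.3
eef_pos: [622.5, 264.5, 213.9]
tcp_rot: [-3.142, -0.001, 0.085]
ft_force: [-0.5, 0.1, 0.4]
opening: 0.007
grip_force: 0.0
```

```bash
python3 -c "
from h import *
car()
im=env.read_camera('scene'); save(im,'s3.png',box=(240,140,440,300),s=3.5)"; python3 fl.py
```

```text
carton X 109.9 Y -0.2 tip z 136.3 rpy [-3.142e+00 -1.000e-03  8.500e-02] F [-0.5  0.1  0.4] t 48.3 open 0.007
S -x wall 157 -50.8
S +x wall 274 57.5
S +y 56 113.2
S near 533 angle 2.04 ztop 150.0
T -y 34 -110.9
T near 64 angle 1.96 ztop 151.0
T far 157 angle 2.11 ztop 153.0
```

View pics/s3.png

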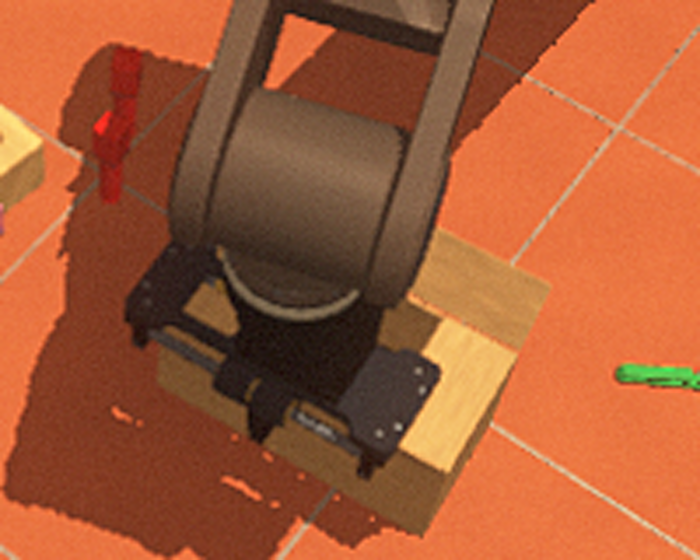

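The left flap lies flat at (455,390), and the gripper is outside the far flap at (260,420). I sweep the far flap.

Request:
jog_arm([
  [0, 0, 0, -9, 0, 0, 0],
  [0, 0, 0, -9, 0, 0, 0],
  [0, 0, 0, -9, 0, 0, 0],
  [0, 0, 0, -9, 0, 0, 0],
  [0, 0, 0, -9, 0, 0, 0],
  [0, 0, 0, -10, 0, 2, 0],
  [0, 0, 0, -10, 0, 3, 0],
  [0, 0, 0, -7, 0, 5, 0],
  [0, 0, 0, -5, 0, 6, 0],
  [0, 0, 0, -4, 0, 6, 0],
])

```text
t: 49.7
eef_pos: [541.4, 257.9, 190.4]
tcp_rot: [3.141, 0.0, 0.085]
ft_force: [0.4, -0.8, -0.7]
opening: 0.006
grip_force: 0.3
```

Request:
jog_arm([
  [0, 0, 0, -2, 0, 4, 0],
  [0, 0, 0, -1, 0, 2.5, 0],
  [0, 0, 0, 0, 0, 1.5, 0],
  [0, 0, 0, 0, 0, 0.5, 0],
  [0, 0, 0, 0, 0, 0, 0],
])

```text
t: 50.32
eef_pos: [538.5, 257.6, 183.3]
tcp_rot: [3.142, -0.0, 0.085]
ft_force: [-4.2, -1.0, 9.9]
opening: 0.004
grip_force: 4.8
```

```bash
python3 -c "
from h import *
car()"
```

```text
carton X 25.6 Y 0.2 tip z 105.7 rpy [ 3.142 -0.     0.085] F [-4.2 -1.   9.9] t 50.3 open 0.004
```

Request:
jog_arm([
  [0, 0, 0, 0, 0, -35, 0],
  [0, 0, 0, 0, 0, -45, 0],
  [0, 0, 0, -45, 0, 0, 0],
  [0, 0, 0, -45, 0, 0, 0],
  [0, 0, 0, -45, 0, 0, 0],
  [0, 0, 0, 0, 0, 0, 0],
  [0, 0, 0, 0, 0, 25, 0],
  [0, 0, 0, 0, 0, 25, 0],
  [0, 0, 0, 0, 0, 0, 0],
  [0, 0, 0, 0, 0, 0, 0],
])

```text
t: 51.58
eef_pos: [404.9, 246.4, 213.1]
tcp_rot: [-3.141, -0.001, 0.085]
ft_force: [-0.1, 0.6, -0.8]
opening: 0.007
grip_force: 0.0
```

```bash
python3 -c "
from h import *
car(); print(env.state()['joints'])"; python3 fl.py | grep -E "near|far"
```

```text
carton X -108.5 Y 0.4 tip z 135.5 rpy [-3.141e+00 -1.000e-03  8.500e-02] F [-0.1  0.6 -0.8] t 51.6 open 0.007
[ 4.07207488e-01  3.90239806e-01  2.00926211e+00 -1.52343088e-04
  7.41310233e-01  1.89348245e+00]
S near 1489 angle 2.03 ztop 151.0
S far 41 angle 1.02 ztop 110.0
T near 68 angle 1.89 ztop 151.0
T far 69 angle 1.22 ztop 114.0
```

Request:
jog_arm([
  [0, 0, 0, 9, 0, 0, 0],
  [0, 0, 0, 9, 0, 0, 0],
  [0, 0, 0, 9, 0, 0, 0],
  [0, 0, 0, 9, 0, 0, 0],
  [0, 0, 0, 9, 0, 0, 0],
  [0, 0, 0, 10, 0, 2, 0],
  [0, 0, 0, 10, 0, 3, 0],
  [0, 0, 0, 7, 0, 5, 0],
  [0, 0, 0, 5, 0, 6, 0],
  [0, 0, 0, 4, 0, 6, 0],
])

```text
t: 52.92
eef_pos: [485.1, 253.1, 189.9]
tcp_rot: [3.141, 0.0, 0.085]
ft_force: [-1.4, 0.6, -0.5]
opening: 0.007
grip_force: 0.2
```

Request:
jog_arm([
  [0, 0, 0, 2, 0, 4, 0],
  [0, 0, 0, 1, 0, 2.5, 0],
  [0, 0, 0, 0, 0, 1, 0],
  [0, 0, 0, 0, 0, 0.5, 0],
  [0, 0, 0, 0, 0, 0, 0],
])

```text
t: 53.55
eef_pos: [487.9, 253.4, 183.3]
tcp_rot: [-3.141, -0.001, 0.085]
ft_force: [-2.2, -1.0, 8.7]
opening: 0.006
grip_force: 4.1
```

Request:
jog_arm([
  [0, 0, 0, 0, 0, -30, 0],
  [0, 0, 0, 0, 0, -50, 0],
  [0, 0, 0, 0, 0, -50, 0],
  [0, 0, 0, 0, 60, 0, 0],
  [0, 0, 0, 0, 60, 0, 0],
  [0, 0, 0, 0, 60, 0, 0],
  [0, 0, 0, 0, 60, 0, 0],
  [0, 0, 0, 0, 60, 0, 0],
  [0, 0, 0, 0, 60, 0, 0],
  [0, 0, 0, 0, 0, 0, 0],
])

```text
t: 54.8
eef_pos: [518.4, -108.7, 312.4]
tcp_rot: [3.141, -0.0, 0.08]
ft_force: [-0.2, -0.2, 0.3]
opening: 0.005
grip_force: 0.0
```

Run:
```python
from h import *
car()
C=np.array([513.,255.3]);a=.0855
for n in("scene","top"):
    im=env.read_camera(n); W=cloud(im)
    if n=="scene": save(im,"s4.png",box=(110,90,450,345),s=2.3)
    d=W[...,:2]-C; X=d[...,0]*np.cos(a)+d[...,1]*np.sin(a); Y=-d[...,0]*np.sin(a)+d[...,1]*np.cos(a); z=W[...,2]
    for lab,lo,hi in(("near",-50,-30),("near edge",-25,-4),("far edge",4,25),("far",30,50)):
        m=(X>lo)&(X<hi)&(abs(Y)<100); print(n,lab,m.sum(),np.round(np.nanpercentile(z[m],[5,50,95]),1))
    m=(abs(X)<120)&(abs(Y)<170)&(z>112)&(z<170); print("above 112:",m.sum())
```

```text
carton X -25.7 Y -363.2 tip z 234.8 rpy [ 3.141 -0.     0.08 ] F [-0.2 -0.2  0.3] t 54.8 open 0.005
scene near 567 [101.5 105.5 109. ]
scene near edge 614 [101.7 105.3 108.7]
scene far edge 626 [101.7 105.3 108.7]
scene far 618 [102.  105.2 108.5]
above 112: 2
top near 385 [100.1 105.8 110.9]
top near edge 408 [100.3 105.9 111.6]
top far edge 404 [100.5 105.3 110.7]
top far 379 [ 99.8 105.6 110.8]
above 112: 57
```

View pics/s4.png

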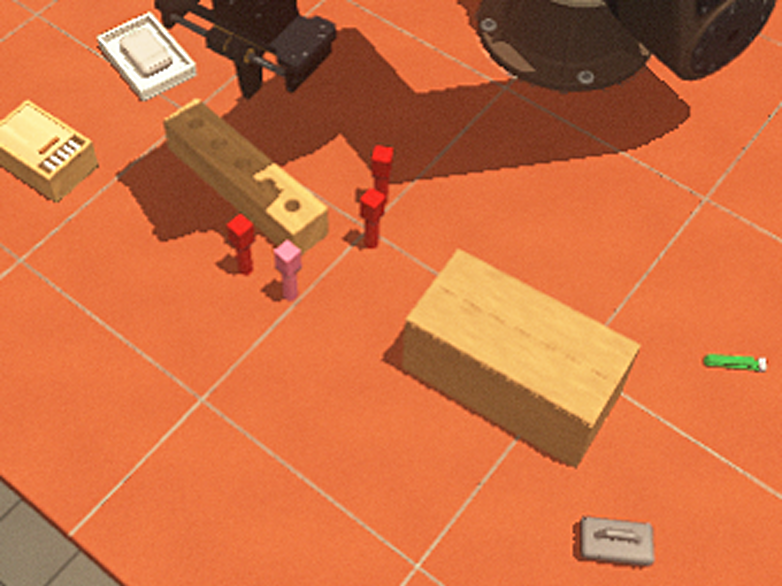

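The carton is shut flat at (520,340), the stand at (245,170) is empty and unmoved, and the look-alikes and other items are untouched. I hand the job in.

```bash
python3 -c "
from cell import env
print(env.job_done())"
```

```text
the job is handed in; nothing more can be done
None
```

All four atomisers and the perfume bottle are in the carton, its short then long flaps are folded down flat, the stand stayed in place with nothing else moved, and the job was handed in at about 55 s; no verdict was returned.

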